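Sweep the sliced carrot off the board into the steel tray

ROBOT

A 7-joint arm with a two-finger parallel gripper is mounted at the origin on a cart in front of the work surface, level with it; the furniture and walls round the work are solid. World frame = base frame: x ahead of the robot, y to its left, z up, the work surface at z = 0. Lengths are in mm, angles in rad, forces in N, time in s.
With the tool pointing down it reaches from about 350 to 775 mm from the base axis. Payload 3.1 kg.
Tool frame: the origin (TCP) lies midway between the tips of the shut fingers; the grasp point (between the pads) lies arm.pinch_z behind it (arm.pinch_z is the distance from the TCP to the grasp point, in mm); z points along the fingers, y is the line along which they close (so a half turn about z gives the same grasp; the last joint's range is limited). The gripper opens to 85 mm and grips with 20 to 120 N. Pads are 22 mm wide; open, the fingers measure 114 mm over their backs; the gripper's body (76 mm by 85 mm) begins 54 mm behind the grasp point. The pads swing forward as they close: fully open they stand 13 mm farther back than shut.
Start: joints at [-1.36, 0.311, 0.014, 1.512, -0.004, 1.319, -0.027], TCP at [137.535, 532.542, 231.304] pointing down, gripper open.
Joint ranges: [-2.7, 2.7], [-0.3, 1.91], [-1.27, 1.3], [0.12, 2.57], [-1.44, 4.58], [0.2, 2.03], [-3.05, 3.05]. Speed limits (rad/s): [2.79, 2.79, 3.14, 3.14, 3.14, 3.14, 3.14].

INTERFACE

Orientations are given as a rotation vector (axis times angle).
In Python, from plant import arm gives the robot as it stands.
- The arm moves only by the shell command python3 -m handwheel 'ROWS' [FORCE]. ROWS is JSON, one flat list of numbers, 7 for each row, row after row: the shift along the tool's x, y, z in units of 40 mm (1.0 is 40 mm), then the turn, a rotation vector about the tool's x, y, z in units of 5 degrees (1.0 is 5 degrees), then the closure, from -1 (fully open) to 1 (shut). In form: [tx, ty, tz, ax, ay, az, jaw, tx, ty, tz, ax, ay, az, jaw, ...]. A call has 1 to 8 rows; each row shifts and turns the commanded pose from where the row before left it, along the tool's axes as they then stand; what a row does not reach is not made up. A row lasts 1/12 s, in which the tool goes at most 41.7 mm and 7.16 degrees, less where a joint would pass 70% of its speed; a pose out of reach is approached as far as the arm can. A call is refused whole if a number of a shift passes 1 or a number of a turn 1, either way. A call with a gripper value outside its range is refused whole. The fingers move at their own pace and stop on an object; FORCE is the grip in N (left out, the last holds). Time passes only in rows, so rows that do not move let the fingers close. It gives the time, the measured TCP pose, the force, the opening and the grip force at its end, in the units of the state.
- arm.read_state(): the state, without advancing time (a new reading comes with each control period).
- arm.grab_frame(name): name is "scene" or "top"; returns the picture (384x512x3 uint8, red, green, blue); there is no depth.
- arm.calibration(name): a dict with "vertical_fov" (degrees; the focal length in pixels is half the picture's height over the tangent of half this angle, whatever the lens; pixels are square), "cx", "cy" (the principal point, pixels), "R" (3x3) and "t" (3): a world point X has camera coordinates R X + t. Camera axes: x right, y down, z forward; pixel columns grow to the right and rows downward; lengths in mm; the calibration is good to about 2 mm. A picture is of the moment at which its call begins. calibration takes no time and is no camera call.
- arm.hand_in(): hands the job in; it is judged then, once.
Trained networks look in the newest picture that a camera, given by its name, has taken for a name from the list of things; names that differ only in an ending like _2 or _b are one class to them, and where a whole thing is asked for, a point or a joint stands for the part that bears it (a point fixed in the world has none). Each returns a list of dicts, best first, with "confidence" (0 to 1); they miss things now and then, are a little off and sometimes report something else, mostly with a low value. They report only what shows in the picture. A call takes as long as a camera call. They do not tell look-alikes from the thing itself.
- arm.trace(camera, thing): "pixels" (384x512 bool, what is visible of it) and "at" ([row, column] in pixels, amid what is visible of it).
The state is a dict: "time_s": time; "q": joint angles; "qd": joint speeds; "effort": joint torques, N m; "ee_pos": TCP position; "tool_rot": TCP orientation; "contact_force": force on the tool from outside, world axes, zero at the start; "wrist_torque": the same for the moment, N m; "gripper_width": finger opening in mm; "gripper_force": force on a finger pad.
Only numpy, scipy, OpenCV 4.12 (cv2) and the standard library are available. Lean on these libraries where they do the work, as an engineer would, in place of code of your own. Each camera call takes 0.05 s, during which the arm holds its last target. There are 200 camera calls.

TASK

Sweep the three carrot slices along the chopping board and over its edge into the steel tray, pushing them gently with the fingertips: do not pinch or lift any slice. All three must end up lying in the steel tray, none in the green one, and the garlic bulb on the board and the tumbler behind it are left where they stand.

Things in the scene. Friction and masses are not known exactly. Their poses are not given: they have to be found in the camera images.
- board: Wooden chopping board lying flat on the worktop, 240 mm along its x, 340 mm along its y, 22 mm thick; it does not slide. Origin: centre of its underside; z up. Its two short edges are at y = +170 and y = -170 mm, and a tray stands against each of them
- steel_tray: Silver steel open tray, 240 mm along its x (plus a 10 mm grip tab at each end) x 120 mm along its y, 16 mm high, walls and floor 3 mm. One long side stands 2 mm from one short edge of the board (either one); rim 6 mm below the board's top. It does not slide. Origin: centre of its underside; axes parallel to the board's
- green_tray: Green plastic tray of the same shape and size, against the other short edge of the board; it stays empty
- garlic_bulb: Garlic bulb, about 50 mm across and 51 mm high, standing loose on the board, 24 g; it may be in any of four rows. Origin: centre of its underside
- glass: Clear drinking tumbler, 81 mm across, 93 mm high, loose on the worktop behind the board. Origin: centre of its underside
- carrot_0_mid (a point): Centre of a thick round carrot slice (orange, paler core), 34 mm across, 16 mm thick, 10 to 25 g, loose, at first flat on the board. Past the edge it tips into the tray and can wedge under fingers pushed hard after it. The three alike slices and the garlic start in four rows 54 mm apart (rows run along the board's y), one in each row, up to 60 mm either way from the middle
- carrot_1_mid (a point): Centre of a thick round carrot slice (orange, paler core), 34 mm across, 16 mm thick, 10 to 25 g, loose, at first flat on the board. Past the edge it tips into the tray and can wedge under fingers pushed hard after it. The three alike slices and the garlic start in four rows 54 mm apart (rows run along the board's y), one in each row, up to 60 mm either way from the middle
- carrot_2_mid (a point): Centre of a thick round carrot slice (orange, paler core), 34 mm across, 16 mm thick, 10 to 25 g, loose, at first flat on the board. Past the edge it tips into the tray and can wedge under fingers pushed hard after it. The three alike slices and the garlic start in four rows 54 mm apart (rows run along the board's y), one in each row, up to 60 mm either way from the middle
There are look-alikes about, which are no part of the job. What is shaped like the part that bears carrot_1_mid but pink is not meant.

How it is judged:
By the outcome, as a careful person would: the job done as asked, in the order asked, and still so for the second after the job is handed in, with the robot touching nothing.
It also fails if it takes over 67 s, if anything falls off the work surface, if the arm or the gripper's body presses on something with over 40 N, if the wrist force passes 120 N, or if a joint passes its speed limit or range.

## Working session

There is one attempt and no reset: what is moved stays moved. The work goes in short steps, Python scripts to look and compute and a shell command to move; the robot and the scene stay as the last step left them, time stands still between calls to the robot, and variables do not carry over. Pictures are saved under pics/ and viewed, at most 10 in all, crops included, and the job is handed in when it is done.

```bash
mkdir -p pics; ls; cat > h.py <<'E'
from plant import arm
import numpy as np, cv2
def ray(cam,px,z):
    c=arm.calibration(cam);f=192/np.tan(np.radians(c["vertical_fov"])/2)
    R=np.array(c["R"]);t=np.array(c["t"])
    d=R.T@np.array([(px[1]-c["cx"])/f,(px[0]-c["cy"])/f,1]);o=-R.T@t
    return o+d*(z-o[2])/d[2]
E
python3 - <<'E'
from h import *
for n in("top","scene"):
    im=arm.grab_frame(n);cv2.imwrite(f"pics/{n}0.png",cv2.resize(im[:,:,::-1],(768,576)))
    for th,z in(("carrot_0_mid",30),("garlic_bulb",45),("board",22),("steel_tray",16),("green_tray",16),("glass",50)):
        for r in arm.trace(n,th)[:6]:
            if r["confidence"]>.2: print(n,th,round(r["confidence"],2),np.round(r["at"]),r["pixels"].sum(),np.round(ray(n,r["at"],z)))
    c=arm.calibration(n);print({k:np.round(v,2).tolist() for k,v in c.items()})
s=arm.read_state();print({k:np.round(v,3).tolist() for k,v in s.items()})
E
```

```text
pics
top carrot_0_mid 0.47 [230. 291.] 166 [501.  16.  30.]
top garlic_bulb 0.81 [186. 268.] 367 [596.  68.  45.]
top garlic_bulb 0.59 [214. 386.] 5924 [ 541. -189.   45.]
top garlic_bulb 0.56 [207. 285.] 171 [551.  31.  45.]
top board 0.66 [221. 283.] 15599 [522.  34.  22.]
top steel_tray 0.84 [223. 178.] 6056 [511. 265.  16.]
top green_tray 0.64 [222. 180.] 6094 [515. 261.  16.]
top green_tray 0.61 [214. 385.] 6023 [ 542. -194.   16.]
top glass 0.69 [112. 287.] 1333 [760.  29.  50.]
top glass 0.48 [207. 284.] 174 [550.  33.  50.]
{'vertical_fov': 47.37, 'cx': 258.3, 'cy': 191.94, 'R': [[0.02, -1.0, 0.01], [-1.0, -0.02, -0.09], [0.09, -0.01, -1.0]], 't': [75.85, 585.83, 939.43]}
scene carrot_0_mid 0.6 [221. 243.] 180 [509.  21.  30.]
scene garlic_bulb 0.81 [187. 261.] 309 [604.  80.  45.]
scene board 0.4 [291. 319.] 7127 [ 524. -210.   22.]
scene steel_tray 0.82 [175. 188.] 2426 [493. 262.  16.]
scene green_tray 0.67 [290. 319.] 7054 [ 530. -205.   16.]
scene glass 0.94 [172. 323.] 1191 [767.  30.  50.]
{'vertical_fov': 57.78, 'cx': 254.3, 'cy': 186.19, 'R': [[0.81, -0.59, 0.01], [-0.37, -0.52, -0.77], [0.46, 0.62, -0.64]], 't': [-425.03, 298.78, 562.3]}
{'time_s': 0.7, 'q': [-1.36, 0.311, 0.014, 1.512, -0.004, 1.319, -0.027], 'qd': [0.0, 0.0, -0.001, 0.001, 0.002, -0.0, 0.001], 'effort': [-0.0, -37.97, 0.145, -23.081, 0.012, 0.002, -0.0], 'ee_pos': [137.522, 532.547, 231.324], 'tool_rot': [0.396, 3.117, 0.0], 'contact_force': [0.731, 0.894, 0.658], 'wrist_torque': [0.013, 0.029, -0.054], 'gripper_force': 0.0, 'gripper_width': 85.184}
```

View pics/top0.png

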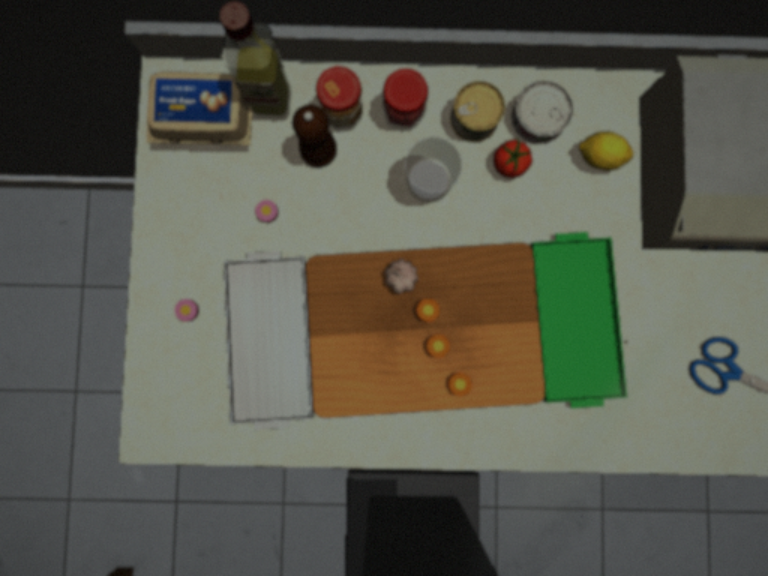

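View pics/scene0.png

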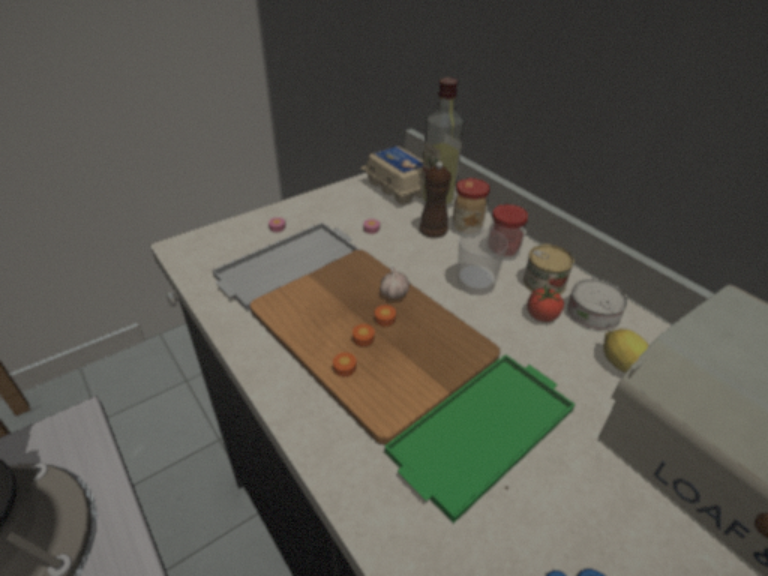

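The top view shows the steel tray on the left (+y) and the green one on the right. The garlic is in the far row, with orange slices at about (428,310), (437,346) and (459,384) in the three nearer rows. The pink look-alikes lie off the board. Next I'll measure these exactly.

```bash
cat > m.py <<'E'
from h import *
def slices(cam,im,z=30):
    h=cv2.cvtColor(im,cv2.COLOR_RGB2HSV)
    m=((h[...,0]>=5)&(h[...,0]<=24)&(h[...,1]>190)&(h[...,2]>150)).astype(np.uint8)
    n,l,s,c=cv2.connectedComponentsWithStats(cv2.morphologyEx(m,cv2.MORPH_CLOSE,np.ones((3,3))))
    return [(s[i,4],np.round(c[i][::-1],1),np.round(ray(cam,c[i][::-1],z),1)) for i in range(1,n) if s[i,4]>25]
E
python3 - <<'E'
from m import *
from scipy.spatial.transform import Rotation as Ro
for n in("top","scene"):
    im=cv2.resize(cv2.imread(f"pics/{n}0.png"),(512,384),interpolation=cv2.INTER_AREA)[:,:,::-1].copy()
    for s in slices(n,im):print(n,*s)
P=[ray("top",(r/1.5,c/1.5),22) for c,r in((307,256),(530,243),(545,402),(313,417))]
for p in P:print(np.round(p))
m=np.zeros(3)
for th in("steel_tray","green_tray"):
    arm.grab_frame("top")
    for r in arm.trace("top",th)[:2]:
        k=np.argwhere(r["pixels"]);q=np.array([ray("top",a,16)[:2] for a in k],np.float32)
        print(th,cv2.minAreaRect(q))
print(Ro.from_rotvec(arm.read_state()["tool_rot"]).as_matrix().round(3),arm.pinch_z)
E
```

```text
[629. 209.  22.]
[ 657. -123.   22.]
[ 422. -145.   22.]
[394. 193.  22.]Traceback (most recent call last):
  File "<stdin>", line 12, in <module>
  File "h.py", line 4, in ray
    c=arm.calibration(cam);f=192/np.tan(np.radians(c["vertical_fov"])/2)
ValueError: time passes only in moves, steps and waits
```

```bash
cat > h.py <<'E'
from plant import arm
import numpy as np, cv2, functools
cal=functools.lru_cache(None)(arm.calibration)
def ray(cam,px,z):
    c=cal(cam);f=192/np.tan(np.radians(c["vertical_fov"])/2)
    R=np.array(c["R"]);t=np.array(c["t"])
    d=R.T@np.array([(px[1]-c["cx"])/f,(px[0]-c["cy"])/f,1]);o=-R.T@t
    return o+d*(z-o[2])/d[2]
E
python3 - <<'E'
from m import *
from scipy.spatial.transform import Rotation as Ro
for n in("top","scene"):
    im=arm.grab_frame(n); np.save(f"{n}.npy",im); h=cv2.cvtColor(im,cv2.COLOR_RGB2HSV)
    for c,r in([(428,310),(437,346),(459,384),(480,350)] if n=="top" else [(386,315),(363,333),(344,362)]):
        r=int(r/1.5);c=int(c/1.5);print(n,h[r-6:r+7:3,c].tolist())
    for s in slices(n,im):print(n,*s)
arm.grab_frame("top")
for th in("steel_tray","green_tray"):
    for r in arm.trace("top",th)[:2]:
        k=np.argwhere(r["pixels"]);q=np.array([ray("top",a,16)[:2] for a in k],np.float32)
        print(th,cv2.minAreaRect(q))
print(Ro.from_rotvec(arm.read_state()["tool_rot"]).as_matrix().round(3),arm.pinch_z)
E
```

```text
top [[13, 207, 127], [21, 181, 137], [27, 173, 133], [23, 177, 137], [14, 216, 130]]
top [[14, 207, 132], [21, 186, 130], [27, 166, 134], [23, 178, 132], [14, 213, 132]]
top [[14, 205, 132], [23, 182, 129], [27, 168, 132], [21, 187, 132], [14, 212, 130]]
top [[14, 171, 130], [15, 169, 128], [15, 171, 128], [15, 169, 130], [14, 170, 129]]
scene [[10, 169, 137], [18, 145, 146], [13, 162, 148], [9, 165, 116], [10, 165, 99]]
scene [[11, 159, 135], [18, 152, 144], [18, 151, 144], [11, 182, 139], [10, 170, 93]]
scene [[11, 163, 142], [16, 154, 144], [18, 149, 145], [11, 176, 142], [9, 173, 103]]
steel_tray ((506.8851318359375, 263.4420471191406), (261.1286926269531, 121.57241821289062), 4.960456848144531)
green_tray ((546.1425170898438, -196.9116973876953), (262.16448974609375, 124.3189926147461), 5.181278705596924)
[[-0.968  0.25   0.   ]
 [ 0.25   0.968  0.   ]
 [-0.     0.    -1.   ]] 18.700000000000003
```

```bash
cat > m.py <<'E'
from h import *
a=np.radians(4.9);C=np.array([526.5,33.3]);B=np.array([[np.cos(a),np.sin(a)],[-np.sin(a),np.cos(a)]])
def slices(im,z=38):
    h=cv2.cvtColor(cv2.GaussianBlur(im,(3,3),0),cv2.COLOR_RGB2HSV)
    m=((h[...,0]>=4)&(h[...,0]<=30)&(h[...,1]>190)|(h[...,0]>=19)&(h[...,0]<=32)&(h[...,1]>140)).astype(np.uint8)
    m[:120]=0;m[300:]=0
    n,l,s,c=cv2.connectedComponentsWithStats(m)
    for i in range(1,n):
        if s[i,4]>40:
            w=ray("top",c[i][::-1],z)[:2];print(s[i,4],c[i].round(1),"world",w.round(1),"board",(B@(w-C)).round(1))
E
python3 - <<'E'
from m import *
slices(np.load("top.npy"))
for r in arm.trace("top","garlic_bulb")[:1]:
    w=ray("top",r["at"],45)[:2];print("garlic",w,B@(w-C))
for r in ((307,256),(530,243),(545,402),(313,417)):
    print(B@(ray("top",(r[1]/1.5,r[0]/1.5),22)[:2]-C))
E
```

```text
216 [284.5 206.4] world [552.7  31.2] board [25.9 -4.3]
206 [291.5 230.3] world [501.2  15.1] board [-26.8 -15.9]
202 [306.1 255.6] world [447.4 -17. ] board [-83.1 -43.4]
[117.50615453 166.45718634]
[ 116.37621182 -166.48918652]
[-118.9070146  -168.61599003]
[-118.46393821  170.13607304]
```

```bash
cat > plan.py <<'E'
from m import *
# board-frame position of tcp, current yaw
from scipy.spatial.transform import Rotation as Ro
def tcp(p=True):
    s=arm.read_state();R=Ro.from_rotvec(s["tool_rot"]).as_matrix();b=B@(np.array(s["ee_pos"][:2])-C)
    yaw=np.degrees(np.arctan2(R[1,1],R[0,1]))-4.9
    if p:print("t",round(s["time_s"],2),"board xy",b.round(1),"z",round(s["ee_pos"][2],1),"yaw err",round(yaw,2),"tilt",R[:,2].round(3),"w",round(s["gripper_width"],1),"F",np.round(s["contact_force"],1))
    return b,s["ee_pos"][2],yaw
E
python3 - <<'E'
from plan import *
b,z,yaw=tcp()
g=np.array([-83,-85.]);n=20
w0=np.array(arm.read_state()["ee_pos"][:2]);w1=B.T@g+C
r0,r1=np.hypot(*w0),np.hypot(*w1);t0,t1=np.arctan2(w0[1],w0[0]),np.arctan2(w1[1],w1[0])
prev=w0;y=np.radians(yaw+4.9);step=np.radians(yaw)/n
print("az",np.degrees(step)/5, "z per row",(z-80)/n/40)
for i in range(1,n+1):
    f=i/n;r=r0+(r1-r0)*f;t=t0+(t1-t0)*f;w=r*np.array([np.cos(t),np.sin(t)])
    d=(w-prev)/40;ty=np.array([np.cos(y),np.sin(y)]);tx=np.array([-ty[1],ty[0]])
    print((tx@d).round(3),(ty@d).round(3));prev=w;y-=step
# garlic triangulation
M=[]
arm.grab_frame("top");k=arm.trace("top","garlic_bulb")
arm.grab_frame("scene");k2=arm.trace("scene","garlic_bulb")
A=np.zeros((3,3));v=np.zeros(3)
for cam,q in(("top",k[0]),("scene",k2[0])):
    p=np.argwhere(q["pixels"]).mean(0);print(cam,p,len(k))
    o=ray(cam,p,0);d=ray(cam,p,100)-o;d/=np.linalg.norm(d);Q=np.eye(3)-np.outer(d,d);A+=Q;v+=Q@o
X=np.linalg.solve(A,v);print("garlic",X,B@(X[:2]-C))
for zz in(22,40,60):print(B@(ray("top",np.argwhere(k[0]["pixels"]).mean(0),zz)[:2]-C))
E
```

```text
t 1.1 board xy [-344.9  530.7] z 231.3 yaw err 70.62 tilt [ 0.  0. -1.] w 85.3 F [ 0.7 -0.5 -0.4]
az 0.7061772619912116 z per row 0.18914474033157708
-0.985 -0.155
-0.975 -0.165
-0.965 -0.175
-0.954 -0.184
-0.944 -0.194
-0.933 -0.203
-0.922 -0.212
-0.911 -0.221
-0.9 -0.23
-0.889 -0.239
-0.878 -0.247
-0.867 -0.255
-0.856 -0.263
-0.844 -0.271
-0.833 -0.278
-0.821 -0.285
-0.81 -0.292
-0.798 -0.299
-0.787 -0.306
-0.775 -0.312
top [183.17322835 267.71391076] 1
scene [189.93675889 262.52173913] 1
garlic [601.33830026  69.38401102  42.9829388 ] [77.64697364 29.5596773 ]
[80.75237433 28.13387281]
[78.73011859 28.86394147]
[76.48316777 29.67512888]
```

```bash
python3 -m handwheel '[-0.98,-0.16,0,0,0,0.7,0.7, -0.97,-0.17,0,0,0,0.7,0.7, -0.96,-0.18,0,0,0,0.7,0.7, -0.95,-0.18,0.1,0,0,0.7,0.7, -0.94,-0.19,0.2,0,0,0.7,0.7, -0.93,-0.2,0.2,0,0,0.7,0.7, -0.92,-0.21,0.2,0,0,0.7,0.7, -0.91,-0.22,0.2,0,0,0.7,0.7]' 20
python3 -m handwheel '[-0.9,-0.23,0.2,0,0,0.7,0.7, -0.89,-0.24,0.2,0,0,0.7,0.7, -0.88,-0.25,0.2,0,0,0.7,0.7, -0.87,-0.26,0.2,0,0,0.7,0.7, -0.86,-0.26,0.2,0,0,0.7,0.7, -0.84,-0.27,0.2,0,0,0.7,0.7, -0.83,-0.28,0.2,0,0,0.7,0.7, -0.82,-0.29,0.2,0,0,0.7,0.7]'
python3 -m handwheel '[-0.81,-0.29,0.2,0,0,0.7,0.7, -0.8,-0.3,0.2,0,0,0.7,0.7, -0.79,-0.31,0.2,0,0,0.7,0.7, -0.78,-0.31,0.2,0,0,0.7,0.7, 0,0,0,0,0,0,0.7, 0,0,0,0,0,0,0.7]'
python3 -c "from plan import *;tcp()"
```

```text
time_s: 1.97
ee_pos: [379.4, 344.4, 195.2]
tool_rot: [1.143, 2.926, 0.002]
contact_force: [0.5, 1.0, 0.0]
gripper_width: 12.8
gripper_force: 0.0
time_s: 2.63
ee_pos: [469.4, 75.0, 131.3]
tool_rot: [1.816, 2.562, 0.002]
contact_force: [0.3, -0.2, -0.4]
gripper_width: 12.9
gripper_force: 0.0
time_s: 3.13
ee_pos: [452.4, -60.4, 99.2]
tool_rot: [-2.118, -2.32, 0.001]
contact_force: [0.9, 0.7, -1.2]
gripper_width: 12.6
gripper_force: 0.0
t 3.13 board xy [-81.9 -87. ] z 99.2 yaw err 0.31 tilt [-0.001 -0.    -1.   ] w 12.6 F [ 0.9  0.7 -1.2]
```

```bash
python3 -m handwheel '[0,-0.03,0.5,0,0,0.06,0.7, 0,0,0.5,0,0,0,0.7, 0,0,0.4,0,0,0,0.7, 0,0,0.2,0,0,0,0.7, 0,0,0.2,0,0,0,0.7, 0,0,0,0,0,0,0.7]'
python3 -c "from plan import *;tcp()"
```

```text
time_s: 3.63
ee_pos: [451.6, -57.1, 26.4]
tool_rot: [-2.115, -2.321, 0.002]
contact_force: [-0.4, 0.6, -0.8]
gripper_width: 12.7
gripper_force: 0.0
t 3.63 board xy [-82.4 -83.6] z 26.4 yaw err 0.43 tilt [-0.002  0.    -1.   ] w 12.7 F [-0.4  0.6 -0.8]
```

```bash
python3 -m handwheel '[0.1,0,0,0,0,0.05,0.7, 0.15,0,0,0,0,0.04,0.7, 0.2,0,0,0,0,0,0.7, 0.25,0,0,0,0,0,0.7, 0.25,0,0,0,0,0,0.7, 0.25,0,0,0,0,0,0.7, 0.25,0,0,0,0,0,0.7, 0.25,0,0,0,0,0,0.7]'|grep force
python3 -c "
from plan import *;tcp()
slices(arm.grab_frame('top'))"
```

```text
contact_force: [-0.4, 0.0, 0.7]
gripper_force: 0.1
t 4.3 board xy [-82.  -15.3] z 27.4 yaw err -0.08 tilt [ 0.  0. -1.] w 13.0 F [-0.4  0.   0.7]
217 [284.5 206.4] world [552.7  31.1] board [25.9 -4.5]
83 [288.3 228. ] world [505.9  22.3] board [-21.4  -9.3]
109 [277.1 256.8] world [443.6  45.5] board [-81.5  19.2]
```

```bash
python3 -m handwheel '[0.25,0,0,0,0,0,0.7, 0.25,0,0,0,0,0,0.7, 0.25,0,0,0,0,0,0.7, 0.25,0,0,0,0,0,0.7, 0.25,0,0,0,0,0,0.7, 0.25,0,0,0,0,0,0.7, 0.25,0,0,0,0,0,0.7, 0.25,0,0,0,0,0,0.7]'|grep force
python3 -m handwheel '[0.25,0,0,0,0,0,0.7, 0.25,0,0,0,0,0,0.7, 0.2,0,0,0,0,0,0.7, 0.2,0,0,0,0,0,0.7, 0.15,0,0,0,0,0,0.7, 0.12,0,0,0,0,0,0.7, 0.1,0,0,0,0,0,0.7, 0.1,0,0,0,0,0,0.7]'|grep force
python3 -m handwheel '[0.1,0,0,0,0,0,0.7, 0.1,0,0,0,0,0,0.7, 0.1,0,0,0,0,0,0.7, 0.1,0,0,0,0,0,0.7, 0.1,0,0,0,0,0,0.7, 0.1,0,0,0,0,0,0.7, 0,0,0,0,0,0,0.7]'|grep force
python3 -c "
from plan import *;tcp()
im=arm.grab_frame('top');slices(im);i2=arm.grab_frame('scene')
cv2.imwrite('pics/a.png',cv2.resize(np.vstack([im[140:300,120:320],i2[130:290,130:330]])[:,:,::-1],None,fx=1.8,fy=1.8))"
```

```text
contact_force: [0.4, 0.3, 0.1]
gripper_force: 0.0
contact_force: [0.2, 0.2, -0.3]
gripper_force: 0.0
contact_force: [-0.7, -0.7, 0.4]
gripper_force: 0.0
t 6.27 board xy [-81.6 143.2] z 27.3 yaw err -0.05 tilt [ 0.     0.001 -1.   ] w 13.0 F [-0.7 -0.7  0.4]
215 [284.6 206.4] world [552.6  31. ] board [25.8 -4.5]
206 [291.4 230.3] world [501.2  15.4] board [-26.7 -15.7]
```

View pics/a.png

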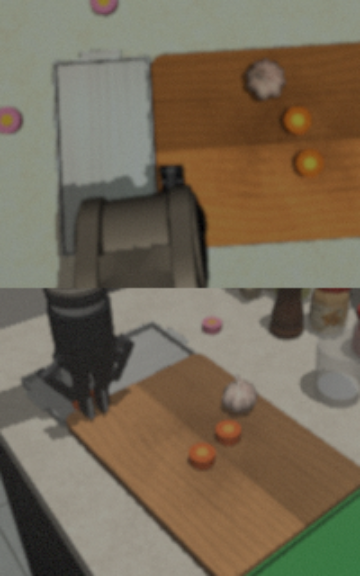

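The slice is at the board's edge, just ahead of the fingertips; garlic and the other two are undisturbed. I'll push a little farther.

```bash
python3 -m handwheel '[0.1,0,0,0,0,0,0.7, 0.1,0,0,0,0,0,0.7, 0.1,0,0,0,0,0,0.7, 0.1,0,0,0,0,0,0.7, 0.1,0,0,0,0,0,0.7, 0,0,0,0,0,0,0.7, 0,0,0,0,0,0,0.7]'|grep force
python3 -m handwheel '[-0.3,0,0,0,0,0,0.7, -0.3,0,0,0,0,0,0.7, -0.3,0,-0.4,0,0,0,0.7, -0.4,0.1,-0.6,0,0,0,0.7, -0.8,0.2,-0.5,0,0,0,0.7, -0.9,0.25,0,0,0,0,0.7, -0.9,0.25,0,0,0,0,0.7, -0.9,0.25,0,0,0,0,0.7]'|grep force
python3 -c "
from plan import *;tcp()
im=arm.grab_frame('top');slices(im);i2=arm.grab_frame('scene')
cv2.imwrite('pics/b.png',cv2.resize(np.vstack([im[140:300,120:320],i2[130:290,130:330]])[:,:,::-1],None,fx=1.8,fy=1.8))"
```

```text
contact_force: [0.7, -0.1, 0.5]
gripper_force: 0.0
contact_force: [1.1, -0.6, -0.4]
gripper_force: 0.0
t 7.62 board xy [-40.2 -33.6] z 88.0 yaw err -0.22 tilt [ 0.001  0.    -1.   ] w 13.0 F [ 1.1 -0.6 -0.4]
217 [284.5 206.5] world [552.4  31.1] board [25.7 -4.4]
118 [288.5 229.3] world [503.1  21.8] board [-24.3  -9.5]
113 [188.5 262.6] world [427.2 235.4] board [-81.7 209.8]
```

View pics/b.png

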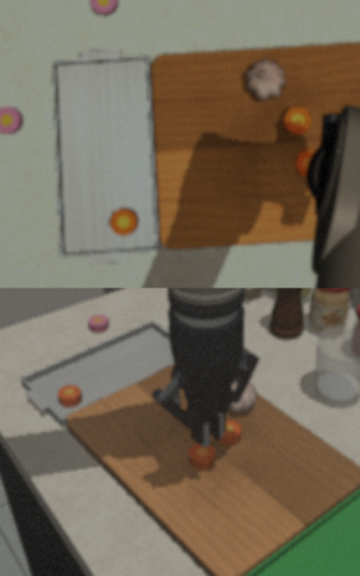

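The first slice lies flat in the steel tray at (123,221) in the crop. Next is the middle one.

```bash
python3 -m handwheel '[-0.4,0.2,0,0,0,-0.04,0.7, -0.25,0.13,0,0,0,0,0.7, 0,0,0,0,0,0,0.7, 0,0,0.5,0,0,0,0.7, 0,0,0.5,0,0,0,0.7, 0,0,0.3,0,0,0,0.7, 0,0,0.2,0,0,0,0.7, 0,0,0,0,0,0,0.7]'|grep force
python3 -c "from plan import *;tcp()"
```

```text
contact_force: [-0.3, -0.7, 0.3]
gripper_force: 0.0
t 8.38 board xy [-28.8 -55.4] z 25.6 yaw err 0.09 tilt [-0.004  0.    -1.   ] w 13.0 F [-0.3 -0.7  0.3]
```

```bash
python3 -m handwheel '[0.1,0.05,0,0,0,0,0.7, 0.15,0,0,0,0,0,0.7, 0.2,0,0,0,0,0,0.7, 0.25,0,0,0,0,0,0.7, 0.25,0,0,0,0,0,0.7, 0.25,0,0,0,0,0,0.7, 0.25,0,0,0,0,0,0.7, 0.25,0,0,0,0,0,0.7]'|grep force
python3 -m handwheel '[0.25,0,0,0,0,0,0.7, 0.25,0,0,0,0,0,0.7, 0.25,0,0,0,0,0,0.7, 0.25,0,0,0,0,0,0.7, 0.25,0,0,0,0,0,0.7, 0.25,0,0,0,0,0,0.7, 0.25,0,0,0,0,0,0.7, 0.25,0,0,0,0,0,0.7]'|grep force
python3 -m handwheel '[0.25,0,0,0,0,0,0.7, 0.2,0,0,0,0,0,0.7, 0.2,0,0,0,0,0,0.7, 0.15,0,0,0,0,0,0.7, 0.12,0,0,0,0,0,0.7, 0.1,0,0,0,0,0,0.7, 0.1,0,0,0,0,0,0.7, 0.1,0,0,0,0,0,0.7]'|grep force
python3 -m handwheel '[0.1,0,0,0,0,0,0.7, 0.1,0,0,0,0,0,0.7, 0.1,0,0,0,0,0,0.7, 0.1,0,0,0,0,0,0.7, 0.1,0,0,0,0,0,0.7, 0,0,0,0,0,0,0.7, 0,0,0,0,0,0,0.7]'|grep force
python3 -c "from plan import *;tcp()"
python3 -m handwheel '[-0.3,0,0,0,0,0,0.7, -0.3,0,0,0,0,0,0.7, -0.3,-0.2,-0.4,0,0,0,0.7, -0.4,-0.3,-0.6,0,0,0,0.7, -0.8,-0.3,-0.5,0,0,0,0.7, -0.9,0,0,0,0,0,0.7, -0.9,0,0,0,0,0,0.7, -0.9,0,0,0,0,0,0.7]'|grep force
python3 -c "
from plan import *;tcp()
im=arm.grab_frame('top');slices(im);i2=arm.grab_frame('scene')
cv2.imwrite('pics/c.png',cv2.resize(np.vstack([im[140:300,120:320],i2[130:290,130:330]])[:,:,::-1],None,fx=1.8,fy=1.8))"
```

```text
contact_force: [-0.1, -0.6, 0.3]
gripper_force: 0.1
contact_force: [0.2, 0.9, -0.3]
gripper_force: 0.1
contact_force: [-0.5, -0.5, -0.3]
gripper_force: 0.1
contact_force: [0.0, 0.2, -1.3]
gripper_force: 0.0
t 10.97 board xy [-25.1 161. ] z 27.3 yaw err 0.11 tilt [-0. -0. -1.] w 12.7 F [ 0.   0.2 -1.3]
contact_force: [1.0, 0.1, 0.3]
gripper_force: 0.0
t 11.63 board xy [-57.6 -34.6] z 88.0 yaw err -0.03 tilt [ 0.001  0.    -1.   ] w 12.6 F [1.  0.1 0.3]
214 [284.5 206.4] world [552.6  31.1] board [25.8 -4.5]
110 [185.7 236.6] world [482.6 243.4] board [-25.8 213.1]
113 [188.5 262.6] world [427.2 235.4] board [-81.7 209.8]
```

View pics/c.png

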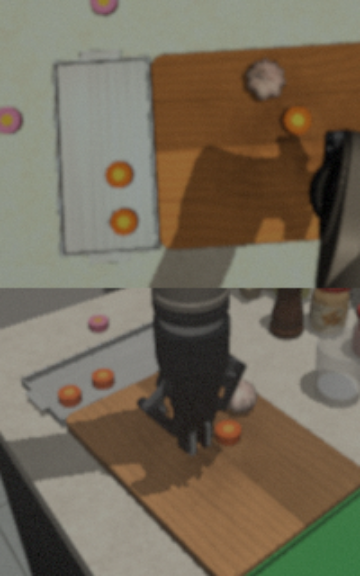

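The second slice is in too, and the garlic hasn't moved. For the third I'll angle the push about 10° away from the garlic, then straighten up once past it.

```bash
python3 -m handwheel '[-0.1,0.6,0,0,0,0,0.7, -0.1,0.6,0,0,0,0,0.7, -0.1,0.6,0,0,0,0,0.7, 0,0.47,0,0,0,0,0.7, 0,0,0,0,0,-1,0.7, 0,0,0,0,0,-1,0.7, 0,0,0,0,0,0,0.7, 0,0,0,0,0,0,0.7]'|grep force
python3 -c "
from plan import *;b,z,y=tcp()
d=np.array([-np.sin(np.radians(y)),np.cos(np.radians(y))]);e=np.array([25.8,-4.5])-b;print('ahead',e@d,'ty',e@np.array([d[1],-d[0]])/40)"
```

```text
contact_force: [0.5, 0.4, -0.6]
gripper_force: 0.0
t 12.4 board xy [ 33.3 -44.6] z 87.1 yaw err 9.83 tilt [-0.001 -0.    -1.   ] w 13.0 F [ 0.5  0.4 -0.6]
ahead 40.77421104396266 ty -0.013651476324885259
```

```bash
python3 -m handwheel '[-0.03,-0.01,0.5,0,0,0,0.7, 0,0,0.5,0,0,0,0.7, 0,0,0.3,0,0,0,0.7, 0,0,0.2,0,0,0,0.7, 0,0,0,0,0,0,0.7]'|grep force
python3 -c "from plan import *;tcp()"
python3 -m handwheel '[0.1,0,0,0,0,0,0.7, 0.15,0,0,0,0,0,0.7, 0.2,0,0,0,0,0,0.7, 0.2,0,0,0,0,0,0.7, 0.2,0,0,0,0,0,0.7, 0.2,0,0,0,0,0,0.7, 0.2,0,0,0,0,0,0.7, 0.2,0,0,0,0,0,0.7]'|grep force
python3 -c "
from plan import *;tcp()
im=arm.grab_frame('top');slices(im);i2=arm.grab_frame('scene')
cv2.imwrite('pics/d.png',cv2.resize(np.vstack([im[140:300,120:320],i2[130:290,130:330]])[:,:,::-1],None,fx=1.8,fy=1.8))"
```

```text
contact_force: [-0.2, -0.4, -0.1]
gripper_force: 0.0
t 12.82 board xy [ 32.  -44.4] z 25.5 yaw err 10.0 tilt [-0.004 -0.    -1.   ] w 13.0 F [-0.2 -0.4 -0.1]
contact_force: [0.0, 0.3, 0.4]
gripper_force: 0.1
t 13.48 board xy [23.5 13.8] z 27.4 yaw err 10.11 tilt [ 0.  0. -1.] w 12.3 F [0.  0.3 0.4]
111 [185.8 236.6] world [482.7 243.3] board [-25.7 213. ]
120 [188.6 262.6] world [427.2 235.1] board [-81.7 209.5]
```

View pics/d.png

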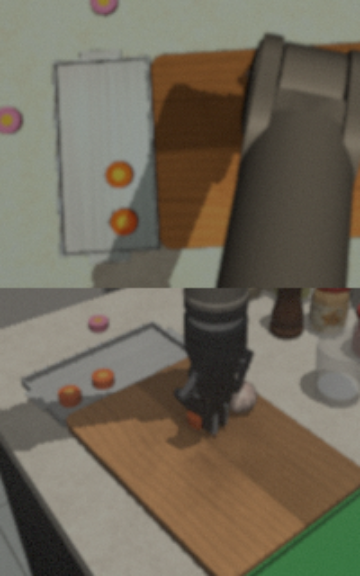

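```bash
python3 -m handwheel '[0.2,0,0,0,0,0,0.7, 0.2,0,0,0,0,0,0.7, 0.2,0,0,0,0,0,0.7, 0.2,0,0,0,0,0,0.7, 0.22,0,0,0,0,0.2,0.7, 0.22,0,0,0,0,0.2,0.7, 0.22,0,0,0,0,0.2,0.7, 0.22,0,0,0,0,0.2,0.7]'|grep force
python3 -m handwheel '[0.22,0,0,0,0,0.2,0.7, 0.22,0,0,0,0,0.2,0.7, 0.22,0,0,0,0,0.2,0.7, 0.2,0,0,0,0,0.2,0.7, 0.2,0,0,0,0,0.2,0.7, 0.15,0,0,0,0,0.2,0.7, 0.12,0,0,0,0,0,0.7, 0.1,0,0,0,0,0,0.7]'|grep force
python3 -c "from plan import *;tcp()"
python3 -m handwheel '[0.1,0,0,0,0,0,0.7, 0.1,0,0,0,0,0,0.7, 0.1,0,0,0,0,0,0.7, 0.1,0,0,0,0,0,0.7, 0.1,0,0,0,0,0,0.7, 0.1,0,0,0,0,0,0.7, 0,0,0,0,0,0,0.7, 0,0,0,0,0,0,0.7]'|grep force
python3 -c "from plan import *;tcp();slices(arm.grab_frame('top'))"
```

```text
contact_force: [0.5, 0.6, 0.6]
gripper_force: 0.1
contact_force: [0.2, 0.6, 0.0]
gripper_force: 0.1
t 14.92 board xy [  9.4 137.1] z 27.2 yaw err 0.14 tilt [-0.  0. -1.] w 12.8 F [0.2 0.6 0. ]
contact_force: [-0.4, 1.1, 0.7]
gripper_force: 0.0
t 15.58 board xy [  9.6 160.4] z 27.3 yaw err 0.11 tilt [-0.  0. -1.] w 12.7 F [-0.4  1.1  0.7]
```

```bash
python3 -m handwheel '[-0.3,0,0,0,0,0,0.7, -0.3,0,0,0,0,0,0.7, 0,-0.3,-0.6,0,0,0,0.7, 0,-0.5,-0.9,0,0,0,0.7, -0.3,-0.9,-0.9,0,0,0,0.7, -0.8,-0.9,-0.9,0,0,0,0.7, -0.9,-0.9,-0.5,0,0,0,0.7, -0.9,-0.5,0,0,0,0,0.7]'|grep force
python3 -m handwheel '[-0.9,0,0,0,0,0,0.7, -0.9,0,0,0,0,0,0.7, -0.9,0,0,0,0,0,0.7, 0,0,0,0,0,0,0.7, 0,0,0,0,0,0,0.7]'|grep force
python3 -c "
from plan import *;tcp()
im=arm.grab_frame('top');slices(im)
k=arm.trace('top','garlic_bulb')
if k:print('garlic px',np.argwhere(k[0]['pixels']).mean(0))
k=arm.trace('top','glass')
if k:print('glass',k[0]['at'])
i2=arm.grab_frame('scene')
cv2.imwrite('pics/e.png',cv2.resize(np.vstack([im[140:300,120:320],i2[130:290,130:330]])[:,:,::-1],None,fx=1.8,fy=1.8))"
```

```text
contact_force: [1.7, -0.1, -0.4]
gripper_force: 0.0
contact_force: [-0.3, 0.2, -0.4]
gripper_force: 0.0
t 16.72 board xy [-124.3  -71.2] z 156.3 yaw err -0.45 tilt [ 0.  0. -1.] w 12.9 F [-0.3  0.2 -0.4]
111 [185.6 220.5] world [517.2 244.9] board [  8.8 211.7]
108 [185.7 236.5] world [482.8 243.4] board [-25.6 213. ]
115 [188.5 262.6] world [427.2 235.4] board [-81.7 209.8]
garlic px [183.06944444 267.54166667]
glass [112.2, 285.3]
```

View pics/e.png

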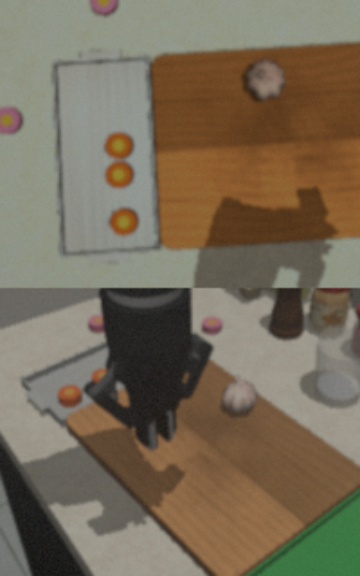

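All three lie flat in the steel tray at (119,145), (119,175) and (123,221) in the crop. The garlic and glass haven't moved, and the arm is clear.

```bash
python3 -c "from plant import arm;print(arm.hand_in())"
```

```text
the job is handed in; nothing more can be done
None
```

I swept all three carrot slices over the edge into the steel tray, where they lie flat; the garlic and tumbler stayed where they stood, the green tray was never touched, and I handed the job in about 17 s into the 67 s allowed.

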